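Put the tester's master connectors back into their own nests

TASK

The four master connectors of the test bench are standing in one another's nests. Move them so that each stands upright and released in the middle of the nest that has its own outline (hexagonal, round, square or rectangular), the square and the rectangular one lined up with their nests; only one thing goes in a nest at a time, so park on the empty rubber mat when you need room. Set them down without dropping or tipping them, and leave the white oil bottle standing where it is.

Things in the scene. Friction and masses are not known exactly. Their poses are not given: they have to be found in the camera images.
- hex_master_mid (a point): Master connector with a HEXAGONAL brass body, 70 mm tall, standing: hexagon 48 mm across flats from 12 to 48 mm above its foot, round brass foot 42 mm in diameter below, round black cap 36 mm in diameter above. This point is its centre, half-way up (35 mm above its foot); z up; the flats face along its x axis and every 60 degrees from it. 0.17 to 0.34 kg.
- round_master_mid (a point): ROUND master connector, 70 mm tall, standing: black ribbed coupling ring 48 mm in diameter from 10 to 50 mm above its foot, round brass foot 42 mm in diameter, above the ring a brass shell 32 mm in diameter with five small pins on top. This point is its centre, half-way up (35 mm above its foot); z up. 0.12 to 0.24 kg.
- square_master_mid (a point): SQUARE master connector, 70 mm tall, standing: black block 46 x 46 mm from its foot up to 48 mm, then a round brass barrel 28 mm in diameter; four brass screws at the corners. This point is its centre, half-way up (35 mm above its foot); z up; x and y are square to its faces. 0.12 to 0.24 kg.
- rect_master_mid (a point): RECTANGULAR master connector (a connector hood), 70 mm tall, standing: black block 66 mm long (its x) by 38 mm wide (its y) from its foot up to 52 mm, brass plates on the two ends, above it a smaller step and a brass neck 22 mm in diameter. This point is its centre, half-way up (35 mm above its foot); z up; grasp it across its 38 mm width (y). 0.12 to 0.24 kg.
- hex_nest: Fixed storage nest, HEXAGONAL in outline: aluminium floor 3 mm above the bench, black lip 5 mm thick with its top 9 mm above the bench; hexagonal pocket 88 mm across flats, the flats facing along x and every 60 degrees from it. Screwed ears stick out 15 mm at its +y and -y sides. Origin: centre of its underside, on the bench, z up. Never moves in a run. At the start another master stands in it.
- round_nest: Fixed storage nest, ROUND in outline: aluminium floor 3 mm above the bench, black lip 5 mm thick with its top 9 mm above the bench; round pocket 92 mm in diameter. Screwed ears stick out 15 mm at its +y and -y sides. Origin: centre of its underside, on the bench, z up. Never moves in a run. At the start another master stands in it.
- square_nest: Fixed storage nest, SQUARE in outline: aluminium floor 3 mm above the bench, black lip 5 mm thick with its top 9 mm above the bench; square pocket 82 x 82 mm, its sides along x and y. Screwed ears stick out 15 mm at its +y and -y sides. Origin: centre of its underside, on the bench, z up. Never moves in a run. At the start another master stands in it.
- rect_nest: Fixed storage nest, RECTANGULAR in outline: aluminium floor 3 mm above the bench, black lip 5 mm thick with its top 9 mm above the bench; rectangular pocket 108 mm (x) by 72 mm (y). Screwed ears stick out 15 mm at its +y and -y sides. Origin: centre of its underside, on the bench, z up. Never moves in a run. At the start another master stands in it.
- mat: The free spot: a flat square mat of dark ribbed rubber, 110 x 110 x 3 mm, fixed to the bench, empty at the start. Origin: centre of its underside, z up; its top is 3 mm above the bench. Never moves in a run.
- oil_mid (a point): Bystander: small white oil bottle, 38 mm in diameter, 95 mm tall, standing on the bench beyond the middle of the working area. This point is its centre, half-way up. Leave it alone. Low bystanders (up to 37 mm tall: small plugs, tape roll, tin, screwdriver) lie between the nests, none nearer than about 75 mm to a nest's centre.
Mind the look-alikes: they are no part of the job. What is shaped like the part that bears rect_master_mid but blue or orange is not meant.

How it is judged:
At the end, for the whole second after the job is handed in: Each master stands on the floor of the nest of its own outline, upright within 6 degrees, its centre within 12 mm of the nest's centre; the rectangular and the square one within 15 degrees of their nest's sides (any way round that fits); all released and at rest (horizontal distance between hex_master_mid and hex_nest below 0.012 m and height (world z) of each of hex_master_mid, round_master_mid, square_master_mid, rect_master_mid below 0.044 m and angle between each of hex_master_mid, round_master_mid, square_master_mid, rect_master_mid's own z axis and vertical below 0.1 rad and linear speed of each of hex_master, round_master, square_master, rect_master below 0.02 m/s and contact force between the fingers and hex_master below 0.1 N and horizontal distance between round_master_mid and round_nest below 0.012 m and contact force between the fingers and round_master below 0.1 N and horizontal distance between square_master_mid and square_nest below 0.012 m and contact force between the fingers and square_master below 0.1 N and horizontal distance between rect_master_mid and rect_nest below 0.012 m and contact force between the fingers and rect_master below 0.1 N and angle between the x axis of rect_master_mid and the x axis of rect_nest, either way round below 0.26 rad and (angle between the x axis of square_master_mid and the x axis of square_nest, either way round below 0.26 rad or angle between the x axis of square_master_mid and the y axis of square_nest, either way round below 0.26 rad)); the robot touches nothing.
It fails at once if a master connector is tipped over by more than 35 degrees (angle between any of hex_master_mid, round_master_mid, square_master_mid, rect_master_mid's own z axis and vertical above 0.61 rad).
It fails at once if a master connector is let go more than 30 mm above where it stands (dropped) ((height (world z) of hex_master_mid above 0.07 m and contact force between the fingers and hex_master below 0.05 N) or (height (world z) of round_master_mid above 0.07 m and contact force between the fingers and round_master below 0.05 N) or (height (world z) of square_master_mid above 0.07 m and contact force between the fingers and square_master below 0.05 N) or (height (world z) of rect_master_mid above 0.07 m and contact force between the fingers and rect_master below 0.05 N)).
It fails at once if the oil bottle is knocked over or shoved more than 30 mm (angle between oil_mid's own z axis and vertical above 0.5 rad or distance of oil_mid from where it was at the start of the episode above 0.03 m).
It also fails if it takes over 144 s, if anything falls off the work surface, if the arm or the gripper's body presses on something with over 40 N, if the wrist force passes 120 N, or if a joint passes its speed limit or range.

ROBOT

A 6-joint arm with a two-finger parallel gripper is mounted at the origin on the work surface. World frame = base frame: x ahead of the robot, y to its left, z up, the work surface at z = 0. Lengths are in m, angles in rad, forces in N, time in s.
With the tool pointing down it reaches from about 0.375 to 0.75 m from the base axis. Payload 9 kg.
Tool frame: the origin (TCP) lies midway between the tips of the shut fingers; the grasp point (between the pads) lies 19 mm behind it; x points along the fingers, y is the direction in which the jaws open and shut, and the axes are right-handed (so a half turn about x gives the same grasp; the last joint's range is limited). The gripper opens to 85 mm and grips with 20 to 120 N. Pads are 22 mm wide; open, the fingers measure 114 mm over their backs; the gripper's body (76 mm by 85 mm) begins 54 mm behind the grasp point. The pads swing forward as they close: fully open they stand 13 mm farther back than shut.
Start: joints at [0.955, 0.104, 0.097, 1.564, 0, 1.353], TCP at [0.232, 0.553, 0.203] pointing down, gripper open.
Joint ranges: [-2.99, 2.99], [-0.84, 1.86], [-1.1, 1.16], [-1.84, 2.11], [-1.51, 1.56], [-3.14, 3.14]. Speed limits (rad/s): [2.22, 2.22, 2.57, 3.14, 3.14, 3.14].

INTERFACE

Orientations are given as a 3x3 rotation matrix whose columns are the frame's x, y, z axes.
In Python, from workcell import bot gives the robot as it stands.
- The arm moves only by the tool jog_arm, never from a script. Its arguments are lists of equal length, an entry for each row: "gripper": the closure, from -1 (fully open) to 1 (shut), so that 0 is half open; "xyz": the shift along the tool's x, y, z in mm, a list of three; "turn": the turn about the tool's x in degrees. In form: {"gripper": [gripper, ...], "xyz": [[dx, dy, dz], ...], "turn": [turn, ...]}. A call has 1 to 20 rows; each row is the pose to reach, as a shift and turn from the pose commanded when the call began, along the tool's axes at that moment; what a row does not reach only later rows make up. A row lasts 1/10 s, in which the tool goes at most 50 mm and 8.59 degrees, less where a joint would pass 70% of its speed; a pose out of reach is approached as far as the arm can. A call with a gripper value outside its range is refused whole. The fingers move at their own pace and stop on an object; "newtons" is the grip in N (left out, the last holds). Time passes only in rows, so rows that repeat a pose let the fingers close. It gives the time, the measured TCP pose, the force and the opening at its end, in the units of the state.
- bot.read_state(): the state, without advancing time (a new reading comes with each control period).
- bot.get_image(name): name is "side" or "top"; returns a dict with "image" (384x512x3 uint8, blue, green, red), "depth" (384x512 float32, m along the optical axis (not along the pixel's ray), 0 where there is no reading), "intrinsics" (3x3 intrinsics, pixels), "D" ([k1, k2, p1, p2, k3] as OpenCV has them; the pictures are not rectified), "R" (3x3) and "t" (3): a world point X has camera coordinates R X + t. Camera axes: x right, y down, z forward; pixel columns grow to the right and rows downward; lengths in m; the calibration is good to about 2 mm. A picture is of the moment at which its call begins.
- bot.sign_off(): hands the job in, once; it reports no verdict.
The state is a dict: "time_s": time; "joint_positions": joint angles; "qd": joint speeds; "effort": joint torques, N m; "ee_pos": TCP position; "orientation": TCP orientation; "force": force on the tool from outside, world axes, zero at the start; "wrist_torque": the same for the moment, N m; "opening": finger opening in m.
Only numpy, scipy, OpenCV 4.12 (cv2) and the standard library are available. Lean on these libraries where they do the work, as an engineer would, in place of code of your own. Each camera call takes 0.05 s, during which the arm holds its last target.

## Working session

There is one attempt and no reset: what is moved stays moved. The work goes in short steps, Python scripts to look and compute and a tool call to move; the robot and the scene stay as the last step left them, time stands still between calls to the robot, and variables do not carry over. Pictures are saved under pics/ and viewed, and the job is handed in when it is done.

Besides the shell and the picture viewer there is one more tool, called after "Request:" as name(argument=value, ...), one argument or row to a line, values as JSON. jog_arm: Moves the arm, as the interface text tells. Its arguments: {"type":"object","properties":{"gripper":{"type":"array"},"xyz":{"type":"array"},"turn":{"type":"array"},"newtons":{"type":"number"}},"required":["gripper","xyz","turn"]}

```bash
ls; mkdir -p pics
python3 - <<'E'
from workcell import bot
import cv2,numpy as np
s=bot.read_state()
for k,v in s.items(): print(k,np.round(v,4).tolist())
for n in ("top","side"):
    d=bot.get_image(n); cv2.imwrite(f"pics/{n}0.png",d["image"]); np.savez(f"{n}0.npz",**d)
    print(n,d["intrinsics"].tolist(),d["D"],d["R"].tolist(),d["t"])
E
```

```text
pics
time_s 0.0
joint_positions [0.9553, 0.1047, 0.0965, 1.5639, 0.0, 1.3531]
qd [-0.0006, -0.0016, -0.0, -0.0007, -0.0017, -0.0003]
effort [0.0018, -55.6932, 50.3646, 0.0172, -0.0004, -0.0]
ee_pos [0.2322, 0.5529, 0.2026]
orientation [[-0.0008, 0.3874, 0.9219], [-0.0011, 0.9219, -0.3874], [-1.0, -0.0013, -0.0003]]
force [0.6229, -0.7005, 0.6874]
wrist_torque [-0.0262, -0.0508, -0.0081]
opening 0.0849
top [[363.1467712016738, 0.0, 252.28388790776714], [0.0, 363.1467712016738, 194.96846667295003], [0.0, 0.0, 1.0]] [-0.01940996  0.          0.          0.          0.        ] [[0.015113315181615806, -0.9997182510149626, 0.018303177095942768], [-0.998432509908348, -0.016075400149401245, -0.05361067681118634], [0.05388980295323026, -0.017464251991451896, -0.9983941551511811]] [-0.02474435  0.61969065  0.7941775 ]
side [[446.6610184912548, 0.0, 253.83946346699062], [0.0, 446.6610184912548, 189.59845866111823], [0.0, 0.0, 1.0]] [-0.16082704  0.          0.          0.          0.        ] [[-0.9724380427522658, -0.23212475933025617, -0.021962447814699176], [-0.13154808747213917, 0.6239742936896936, -0.7702929192825744], [0.19250806136514165, -0.7461730207668453, -0.6373119090281588]] [0.58534916 0.12186109 0.86020476]
```

View pics/top0.png

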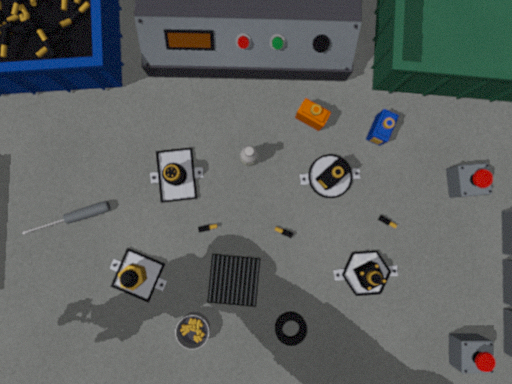

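View pics/side0.png

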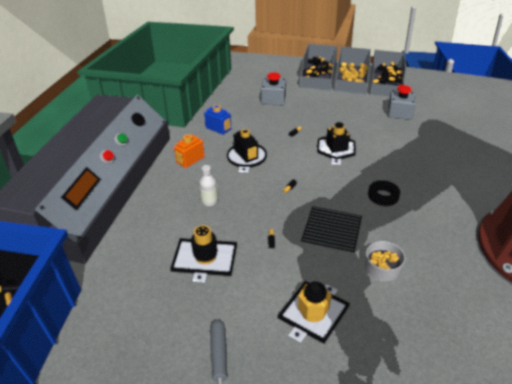

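```bash
cat > h.py <<'E'
import cv2,numpy as np
def load(n): return dict(np.load(n))
def rays(d,px):
    px=np.asarray(px,float).reshape(-1,1,2)
    u=cv2.undistortPoints(px,d["intrinsics"],d["D"]).reshape(-1,2)
    return np.c_[u,np.ones(len(u))]@d["R"], -d["R"].T@d["t"]
def plane(d,px,z):
    r,c=rays(d,px); return c+r*((z-c[2])/r[:,2])[:,None]
def cloud(d):
    h,w=d["depth"].shape; v,u=np.mgrid[:h,:w]
    px=np.c_[u.ravel(),v.ravel()]
    r,c=rays(d,px); z=d["depth"].ravel()
    return (c+r*z[:,None]).reshape(h,w,3)
def proj(d,X):
    return cv2.projectPoints(np.asarray(X,float).reshape(-1,1,3),cv2.Rodrigues(d["R"])[0],d["t"],d["intrinsics"],d["D"])[0].reshape(-1,2)
E
python3 - <<'E'
from h import *
d=load("top0.npz"); W=cloud(d)
for (u,v) in [(177,175),(128,275),(332,175),(370,275),(234,280),(249,155)]:
    P=W[v-35:v+36,u-35:u+36].reshape(-1,3)
    print(u,v,"floor",np.median(P[P[:,2]<0.02][:,2]).round(4),"max",P[:,2].max().round(4), "n",[(int(((P[:,2]>a)&(P[:,2]<a+.01)).sum())) for a in np.arange(0,.1,.01)])
    T=P[P[:,2]>P[:,2].max()-.006]; print(T.mean(0).round(4),len(T), np.linalg.norm(T.mean(0)[:2]).round(3))
im=d["image"]
tiles=[cv2.resize(im[v-37:v+38,u-50:u+50],(400,300),interpolation=cv2.INTER_CUBIC) for u,v in [(177,175),(335,175),(135,275),(368,275)]]
cv2.imwrite("pics/tiles.png",np.vstack([np.hstack(tiles[:2]),np.hstack(tiles[2:])]))
E
```

```text
177 175 floor 0.0006 max 0.8266 n [2722, 78, 17, 14, 38, 176, 15, 180, 0, 0]
[ 0.5763 -0.0009  0.8266] 21 0.576
128 275 floor 0.0004 max 0.8266 n [2452, 78, 32, 37, 84, 150, 156, 105, 0, 0]
[ 0.5763 -0.0009  0.8266] 22 0.576
332 175 floor 0.0003 max 0.8266 n [2400, 52, 20, 22, 36, 215, 215, 82, 0, 0]
[ 0.5763 -0.0009  0.8266] 22 0.576
370 275 floor 0.0003 max 0.8266 n [2405, 84, 44, 42, 112, 235, 65, 93, 0, 0]
[ 0.5763 -0.0009  0.8266] 20 0.576
234 280 floor 0.0011 max 0.8266 n [3328, 5, 2, 0, 0, 0, 0, 0, 0, 0]
[ 0.5763 -0.0009  0.8266] 20 0.576
249 155 floor -0.0003 max 0.8266 n [1989, 6, 9, 11, 18, 42, 97, 30, 6, 70]
[ 0.5763 -0.0009  0.8266] 22 0.576
```

View pics/tiles.png

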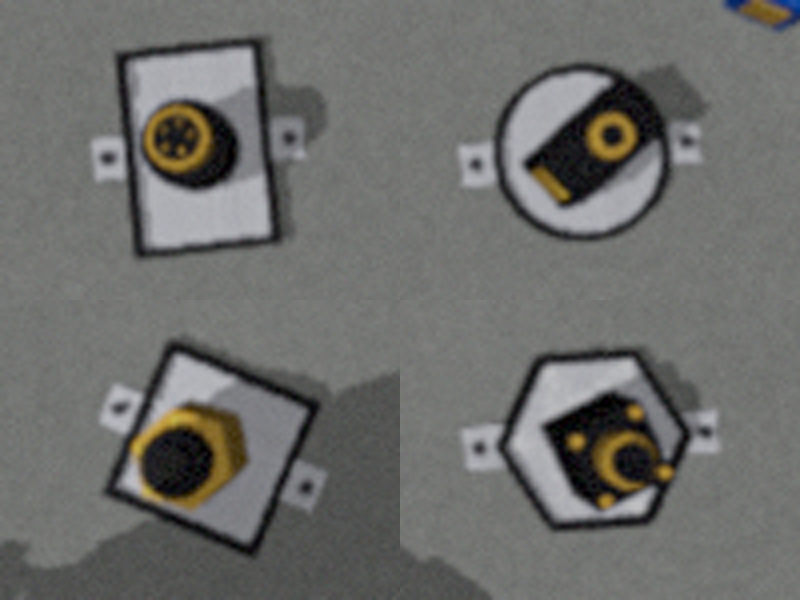

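```bash
cat > nests.py <<'E'
from h import *
d=load("top0.npz"); im=d["image"]; g=cv2.cvtColor(im,cv2.COLOR_BGR2GRAY)
S=4
vis=im.copy()
for name,u,v in [("rect",177,175),("round",331,176),("square",137,274),("hex",367,272)]:
    x0,y0=u-35,v-35
    c=cv2.resize(g[y0:y0+70,x0:x0+70],None,fx=S,fy=S,interpolation=cv2.INTER_CUBIC)
    m=(c<62).astype(np.uint8)
    n,l,st,ce=cv2.connectedComponentsWithStats(m)
    # component of the lip: biggest bounding box
    k=1+np.argmax(st[1:,2]*st[1:,3]); m=(l==k).astype(np.uint8)
    cn,_=cv2.findContours(m,cv2.RETR_EXTERNAL,cv2.CHAIN_APPROX_NONE)
    h=cv2.convexHull(max(cn,key=cv2.contourArea)).reshape(-1,2)
    px=(h+0.5)/S-0.5+[x0,y0]
    P=plane(d,px,0.009)[:,:2].astype(np.float32)
    # dense hull in world
    r=cv2.minAreaRect(P*1000); (cx,cy),rad=cv2.minEnclosingCircle(P*1000)
    M=cv2.moments(P*1000); cen=(M['m10']/M['m00'],M['m01']/M['m00'])
    print(name,"rect",np.round(r[0],1),np.round(r[1],1),round(r[2],1),"circ",round(cx,1),round(cy,1),round(rad,1),"centroid",np.round(cen,1),"area",round(M['m00']))
    # inner white + ears
    b=(c>135).astype(np.uint8); n,l,st,ce=cv2.connectedComponentsWithStats(b)
    for i in range(1,n):
        if st[i,4]>150: 
            p=plane(d,(ce[i]+.5)/S-.5+[x0,y0],0.003)[0]; print("   white",st[i,4],np.round(p[:2]*1000,1))
    cv2.polylines(vis,[np.round(px).astype(int)],True,(0,0,255),1)
cv2.imwrite("pics/nests.png",cv2.resize(vis[120:320,90:420],None,fx=2.4,fy=2.4))
E
python3 nests.py
```

```text
rect rect [664.4 157. ] [117.6  83.4] 7.3 circ 664.2 157.2 69.9 centroid [664.2 156.9] area 9716
   white 5588 [703.7 163.7]
   white 1137 [657.7 209.5]
   white 7072 [628.4 154. ]
round rect [ 667.5 -191.4] [100.3  98.6] 5.5 circ 667.0 -192.0 51.3 centroid [ 667.3 -191.6] area 7950
   white 8780 [ 664.6 -185.2]
   white 158 [ 681.5 -256.8]
   white 1275 [ 659.6 -132.2]
   white 434 [ 667.6 -252.9]
square rect [438.9 236.7] [93.3 95.1] 68.1 circ 438.3 236.2 64.2 centroid [439.  236.5] area 8783
   white 3927 [459.7 259.8]
   white 1274 [459.3 291.2]
hex rect [ 450.3 -273.9] [ 99.  108.4] 4.9 circ 450.3 -274.2 55.5 centroid [ 450.2 -274. ] area 8353
   white 7715 [ 453.8 -260.8]
   white 307 [ 462.1 -341.2]
   white 1425 [ 444.1 -211.5]
   white 458 [ 446.2 -339.7]
```

View pics/nests.png

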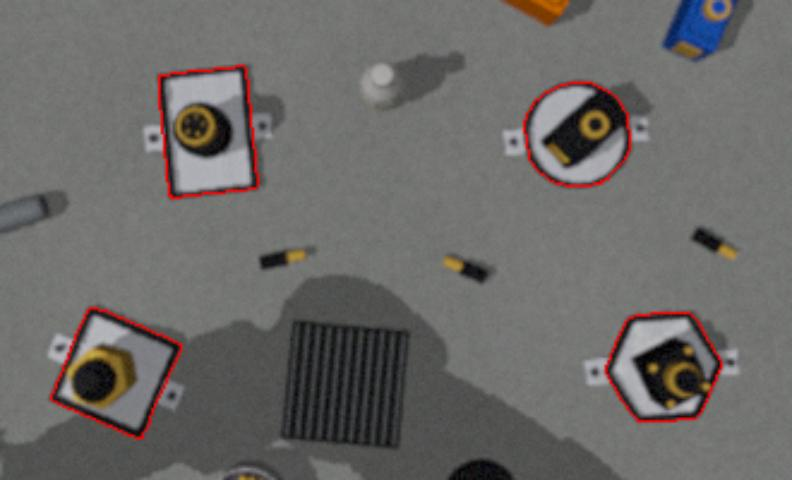

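```bash
cat > mast.py <<'E'
from h import *
import sys
def meas(f="top0.npz",spots=(("round",177,175),("hex",132,275),("rect",332,175),("sq",370,275))):
    d=load(f); W=cloud(d)
    for name,u,v in spots:
        w=W[v-30:v+30,u-30:u+30]; z=w[...,2]
        vv,uu=np.mgrid[v-30:v+30,u-30:u+30]
        m=(z>.066)&(z<.085); p=np.c_[uu[m],vv[m]]
        T=plane(d,p,.0725)[:,:2]*1000
        print(name,"top",T.mean(0).round(1),"med z",np.median(z[m]).round(4),"diam",round(2*np.sqrt(np.cov(T.T).trace()*2),1), "refl",np.round(cv2.minEnclosingCircle(T.astype(np.float32)),1) if 0 else "")
        zb={"round":.053,"hex":.051,"rect":.055,"sq":.051}[name]
        m=(z>zb-.006)&(z<.085)
        m2=(abs(z-zb)<.005)
        B=plane(d,np.c_[uu[m2],vv[m2]],zb)[:,:2]*1000
        r=cv2.minAreaRect(B.astype(np.float32)); print("   block",B.mean(0).round(1),"mar",np.round(r[0],1),np.round(r[1],1),round(r[2],1),len(B))
if __name__=="__main__": meas()
E
python3 mast.py
python3 - <<'E'
from h import *
d=load("side0.npz"); im=d["image"]
P=proj(d,[[.664,.157,.04],[.667,-.192,.04],[.439,.237,.04],[.45,-.274,.04]]).astype(int); print(P)
t=[cv2.resize(im[v-37:v+38,u-50:u+50],(400,300),interpolation=cv2.INTER_CUBIC) for u,v in P]
cv2.imwrite("pics/tiles_s.png",np.vstack([np.hstack(t[:2]),np.hstack(t[2:])]))
E
```

```text
round top [662.5 155.5] med z 0.0729 diam 31.9 refl 
   block [660.2 151.9] mar [661.3 155.5] [45.1 46.9] 1.5 193
hex top [441.7 239. ] med z 0.0711 diam 33.0 refl 
   block [444.  235.2] mar [440.9 240.6] [53.4 48.7] 72.6 203
rect top [ 669.2 -191.9] med z 0.073 diam 23.0 refl 
   block [ 666.8 -188.2] mar [ 669.  -191.4] [37.9 65.1] 42.1 215
sq top [ 448.8 -271.3] med z 0.0721 diam 27.1 refl 
   block [ 449.4 -270. ] mar [ 448.8 -271.7] [47.3 46.5] 26.5 312
[[202 243]
 [245 142]
 [314 297]
 [336 134]]
```

View pics/tiles_s.png

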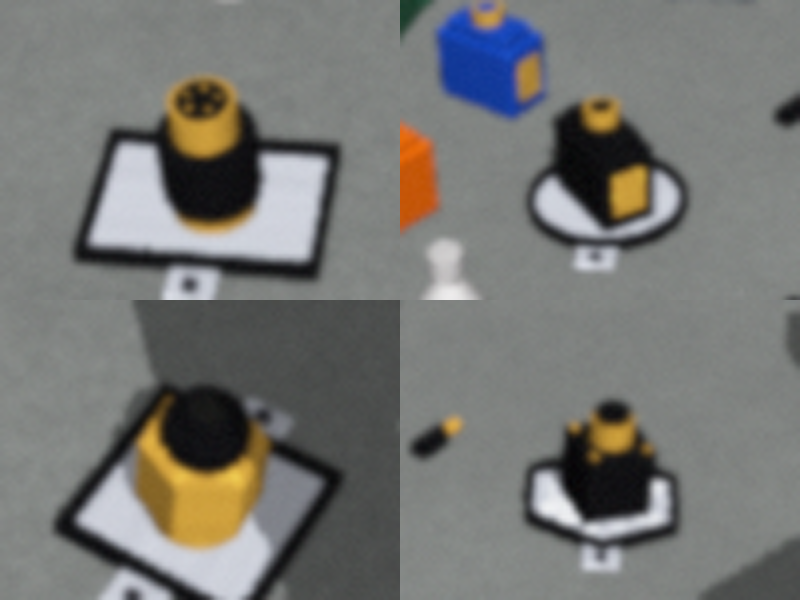

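Run:
```python
from h import *
d=load("top0.npz"); im=d["image"]
print(plane(d,[[212,255],[260,257],[257,306],[208,304]],.003).round(3), plane(d,[[234,280.5]],.003).round(4), plane(d,[[249,155]],.05).round(3))
# hex orientation from brass mask in top view, cast at z=.051: edges
hsv=cv2.cvtColor(im,cv2.COLOR_BGR2HSV)
W=cloud(d)
v,u=275,132
z=W[v-25:v+25,u-25:u+25,2]; m=(z>.046)&(z<.085)
vv,uu=np.mgrid[v-25:v+25,u-25:u+25]
# only outer hull of block-level z
B=plane(d,np.c_[uu[m],vv[m]],.051)[:,:2]*1000
h=cv2.convexHull(B.astype(np.float32)).reshape(-1,2)
a=cv2.approxPolyDP(h.reshape(-1,1,2),4,True).reshape(-1,2); e=np.roll(a,-1,0)-a
print(a.round(1).tolist()); print(np.degrees(np.arctan2(e[:,1],e[:,0])).round(1), np.hypot(*e.T).round(1))
def tgt(x,y,yaw,p,py):
    a=np.radians(py); Y=np.array([np.cos(a),np.sin(a)]); Z=np.array([np.sin(a),-np.cos(a)])
    D=np.array([x,y])-p; print("dy",(D@Y).round(1),"dz",(D@Z).round(1),"turn",round(py-yaw,1))
tgt(441.3,239.8,42.6,np.array([232.2,552.9]),67.2)
```

```text
[[ 0.484  0.073  0.003]
 [ 0.481 -0.035  0.003]
 [ 0.372 -0.03   0.003]
 [ 0.375  0.08   0.003]] [[0.4279 0.0228 0.003 ]] [[ 0.704 -0.006  0.05 ]]
[[465.8999938964844, 247.6999969482422], [448.8999938964844, 266.1000061035156], [421.79998779296875, 261.1000061035156], [413.8999938964844, 235.60000610351562], [432.8999938964844, 215.10000610351562], [460.0, 220.10000610351562]]
[ 132.7 -169.4 -107.4  -47.    10.4   78. ] [25.1 27.5 26.7 28.  27.6 28.2]
dy -207.6 dz 314.1 turn 24.6
```

```bash
cat > go.py <<'E'
import sys
from workcell import bot
import numpy as np
def go(x,y,z,yaw):
    s=bot.read_state(); p=np.array(s["ee_pos"])*1000; R=np.array(s["orientation"])
    py=np.degrees(np.arctan2(R[1,1],R[0,1])); D=np.array([x,y,z])-p
    q=np.degrees(s["joint_positions"]).round(1)
    print("t",round(s["time_s"],1),"p",p.round(1),"yaw",py.round(1),"q1,q6",q[0],q[5],"tilt",np.degrees(np.arccos(-R[2,0])).round(2),"open",round(s["opening"]*1000,1),"F",np.round(s["force"],1))
    t=(py-yaw+180)%360-180
    print("xyz",(R.T@D).round(1),"turn",round(t,1),"rows>=",int(np.ceil(max(np.linalg.norm(D)/50,abs(t)/8.59))), "target q6",round(np.degrees(np.arctan2(y,x))+90-(py-t),1))
go(*map(float,sys.argv[1:5]))
E
python3 go.py 441 240.3 120 42.3
```

```text
t 0.1 p [232.2 552.9 202.7] yaw 67.2 q1,q6 54.7 77.5 tilt 0.07 open 85.6 F [ 0.2  0.2 -0.2]
xyz [  82.9 -207.2  313.6] turn 24.9 rows>= 8 target q6 76.3
```

Request:
jog_arm(
  gripper=[-1, -1, -1, -1, -1, -1, -1, -1, -1, -1, -1, -1, -1, -1, -1, -1],
  xyz=[
    [0, -30, 45],
    [0, -60, 90],
    [0, -90, 135],
    [10, -115, 175],
    [30, -145, 220],
    [50, -175, 265],
    [83, -207, 313.5],
    [83, -207, 313.5],
    [83, -207, 313.5],
    [83, -207, 313.5],
    [83, -207, 313.5],
    [83, -207, 313.5],
    [83, -207, 313.5],
    [83, -207, 313.5],
    [83, -207, 313.5],
    [83, -207, 313.5],
  ],
  turn=[4, 8, 12, 16, 20, 25, 25, 25, 25, 25, 25, 25, 25, 25, 25, 25],
  newtons=40,
)

```text
time_s: 1.7
ee_pos: [0.4412, 0.2411, 0.1205]
orientation: [[0.0, 0.741, 0.672], [0.0, 0.672, -0.741], [-1.0, 0.0, -0.0]]
force: [0.3, -0.3, -0.1]
opening: 0.0854
```

```bash
python3 go.py 441 240.3 14 42.3
```

```text
t 1.7 p [441.2 241.1 120.5] yaw 42.2 q1,q6 13.7 61.5 tilt 0.01 open 85.4 F [ 0.3 -0.3 -0.1]
xyz [106.5  -0.7   0.4] turn -0.1 rows>= 3 target q6 76.3
```

Request:
jog_arm(
  gripper=[-1, -1, -1, -1, -1, -1, -1, -1, 1, 1, 1, 1, 1, 1, 1, 1, 1, 1, 1, 1],
  xyz=[
    [30, 0, 0],
    [60, 0, 0],
    [80, -0.5, 0],
    [95, -0.5, 0],
    [105, -0.5, 0],
    [106, -0.5, 0],
    [106, -0.5, 0],
    [106, -0.5, 0],
    [106, -0.5, 0],
    [106, -0.5, 0],
    [106, -0.5, 0],
    [106, -0.5, 0],
    [106, -0.5, 0],
    [106, -0.5, 0],
    [106, -0.5, 0],
    [106, -0.5, 0],
    [106, -0.5, 0],
    [106, -0.5, 0],
    [106, -0.5, 0],
    [106, -0.5, 0],
  ],
  turn=[0, 0, 0, 0, 0, 0, 0, 0, 0, 0, 0, 0, 0, 0, 0, 0, 0, 0, 0, 0],
  newtons=40,
)

```text
time_s: 3.7
ee_pos: [0.4411, 0.2406, 0.015]
orientation: [[0.001, 0.741, 0.672], [0.0, 0.672, -0.741], [-1.0, 0.0, 0.0]]
force: [-2.7, -0.7, 5.6]
opening: 0.0466
```

```bash
python3 - <<'E'
from workcell import bot
import cv2
d=bot.get_image("side"); cv2.imwrite("pics/g1.png",cv2.resize(d["image"][180:384,200:460],None,fx=2.5,fy=2.5))
E
python3 go.py 428 23 140 42.2
```

```text
t 3.8 p [441.1 240.6  15. ] yaw 42.2 q1,q6 13.7 61.5 tilt 0.03 open 46.5 F [-2.3 -0.6  5.8]
xyz [-125.  -155.8  152.4] turn 0.0 rows>= 6 target q6 50.9
```

View pics/g1.png

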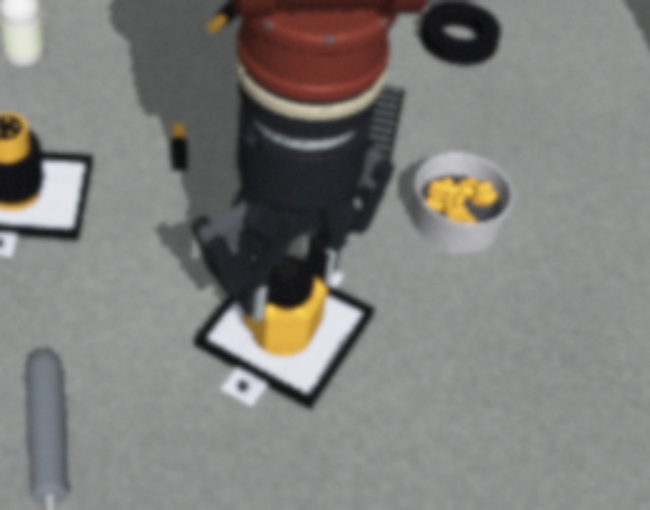

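Request:
jog_arm(
  gripper=[1, 1, 1, 1, 1, 1, 1, 1, 1, 1, 1, 1, 1, 1, 1, 1],
  xyz=[
    [-10, 0, 0],
    [-40, 0, 0],
    [-70, 0, 0],
    [-100, 0, 0],
    [-100, -30, 30],
    [-100, -60, 60],
    [-100, -90, 90],
    [-100, -120, 120],
    [-100, -145, 142],
    [-100, -156, 152.5],
    [-100, -156, 152.5],
    [-100, -156, 152.5],
    [-100, -156, 152.5],
    [-100, -156, 152.5],
    [-100, -156, 152.5],
    [-100, -156, 152.5],
  ],
  turn=[0, 0, 0, 0, 0, 0, 0, 0, 0, 0, 0, 0, 0, 0, 0, 0],
)

```text
time_s: 5.35
ee_pos: [0.4278, 0.0233, 0.1144]
orientation: [[-0.0, 0.74, 0.672], [0.0, 0.672, -0.74], [-1.0, 0.0, -0.0]]
force: [-0.0, -0.3, -2.1]
opening: 0.0466
```

```bash
python3 go.py 428 23 16 42.2
```

```text
t 5.3 p [427.8  23.3 114.4] yaw 42.3 q1,q6 -14.5 33.2 tilt 0.01 open 46.6 F [-0.  -0.3 -2.1]
xyz [98.4 -0.   0.4] turn 0.1 rows>= 2 target q6 50.9
```

Request:
jog_arm(
  gripper=[1, 1, 1, 1, 1, 1, 1, 1, 1, 1, -1, -1, -1, -1, -1, -1, -1, -1, -1, -1],
  xyz=[
    [30, 0, 0],
    [60, 0, 0],
    [80, 0, 0],
    [90, 0, 0],
    [94, 0, 0],
    [97, 0, 0],
    [98.5, 0, 0],
    [99, 0, 0],
    [99, 0, 0],
    [99, 0, 0],
    [99, 0, 0],
    [99, 0, 0],
    [99, 0, 0],
    [99, 0, 0],
    [99, 0, 0],
    [99, 0, 0],
    [95, 0, 0],
    [80, 0, 0],
    [50, 0, 0],
    [-15, 0, 0],
  ],
  turn=[0, 0, 0, 0, 0, 0, 0, 0, 0, 0, 0, 0, 0, 0, 0, 0, 0, 0, 0, 0],
)

```text
time_s: 7.35
ee_pos: [0.4258, 0.0233, 0.1133]
orientation: [[-0.005, 0.741, 0.672], [0.001, 0.672, -0.741], [-1.0, -0.002, -0.004]]
force: [1.2, -1.5, -0.1]
opening: 0.0855
```

```bash
python3 go.py 448.8 -271.5 120 26.5
```

```text
t 7.3 p [425.8  23.3 113.3] yaw 42.2 q1,q6 -14.6 33.2 tilt 0.27 open 85.5 F [ 1.2 -1.5 -0.1]
xyz [  -7.2 -181.   233.8] turn 15.7 rows>= 6 target q6 32.3
```

Request:
jog_arm(
  gripper=[-1, -1, -1, -1, -1, -1, -1, -1, -1, -1, -1, -1, -1, -1],
  xyz=[
    [0, -30, 39],
    [0, -60, 77],
    [0, -90, 116],
    [0, -120, 155],
    [0, -150, 195],
    [9, -181, 232],
    [9, -181, 232],
    [9, -181, 232],
    [9, -181, 232],
    [9, -181, 232],
    [9, -181, 232],
    [9, -181, 232],
    [9, -181, 232],
    [9, -181, 232],
  ],
  turn=[3, 6, 9, 12, 15, 15.7, 15.7, 15.7, 15.7, 15.7, 15.7, 15.7, 15.7, 15.7],
)

```text
time_s: 8.75
ee_pos: [0.4497, -0.2704, 0.1055]
orientation: [[0.0, 0.895, 0.447], [-0.0, 0.447, -0.895], [-1.0, 0.0, 0.0]]
force: [-0.2, 0.8, -0.2]
opening: 0.0854
```

```bash
python3 go.py 448.8 -271.5 15 26.5
```

```text
t 8.8 p [ 449.7 -270.4  105.5] yaw 26.5 q1,q6 -45.3 18.1 tilt 0.01 open 85.4 F [-0.2  0.8 -0.2]
xyz [90.5 -1.3  0.5] turn 0.0 rows>= 2 target q6 32.3
```

Request:
jog_arm(
  gripper=[-1, -1, -1, -1, -1, -1, -1, 1, 1, 1, 1, 1, 1, 1, 1, 1, 1, 1, 1, 1],
  xyz=[
    [20, -1.3, 0.5],
    [45, -1.3, 0.5],
    [70, -1.3, 0.5],
    [85, -1.3, 0.5],
    [90.5, -1.3, 0.5],
    [90.5, -1.3, 0.5],
    [90.5, -1.3, 0.5],
    [90.5, -1.3, 0.5],
    [90.5, -1.3, 0.5],
    [90.5, -1.3, 0.5],
    [90.5, -1.3, 0.5],
    [90.5, -1.3, 0.5],
    [90.5, -1.3, 0.5],
    [90.5, -1.3, 0.5],
    [90.5, -1.3, 0.5],
    [85, -1.3, 0.5],
    [60, -1.3, 0.5],
    [30, -1.3, 0.5],
    [0, -1.3, 0.5],
    [-25, -1.3, 0.5],
  ],
  turn=[0, 0, 0, 0, 0, 0, 0, 0, 0, 0, 0, 0, 0, 0, 0, 0, 0, 0, 0, 0],
)

```text
time_s: 10.75
ee_pos: [0.4487, -0.2717, 0.1322]
orientation: [[0.001, 0.895, 0.446], [-0.0, 0.446, -0.895], [-1.0, 0.0, 0.001]]
force: [0.8, 0.0, -2.2]
opening: 0.0439
```

```bash
python3 go.py 438.7 236.6 130 68.2;python3 - <<'E'
from workcell import bot
import cv2
d=bot.get_image("side"); cv2.imwrite("pics/g2.png",cv2.resize(d["image"][60:264,200:460],None,fx=2.5,fy=2.5))
E
```

```text
t 10.8 p [ 448.7 -271.7  132.2] yaw 26.5 q1,q6 -45.5 18.0 tilt 0.04 open 43.9 F [ 0.8  0.  -2.2]
xyz [   2.   217.9 -459.3] turn -41.7 rows>= 11 target q6 50.1
```

View pics/g2.png

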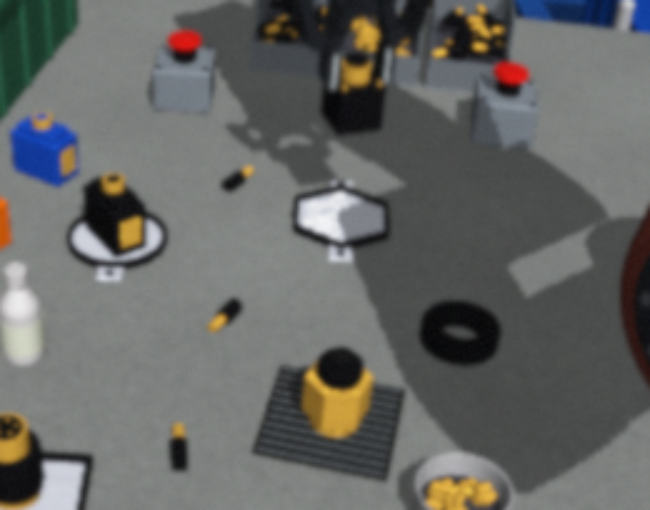

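Request:
jog_arm(
  gripper=[1, 1, 1, 1, 1, 1, 1, 1, 1, 1, 1, 1, 1, 1, 1, 1, 1, 1, 1, 1],
  xyz=[
    [-5, 10, -20],
    [-10, 30, -63],
    [-15, 50, -105],
    [-15, 70, -147],
    [-15, 90, -190],
    [-15, 110, -232],
    [-15, 130, -274],
    [-15, 150, -316],
    [-15, 170, -358],
    [-10, 190, -400],
    [0, 205, -432],
    [2, 215, -452],
    [2, 218, -459.3],
    [2, 218, -459.3],
    [2, 218, -459.3],
    [2, 218, -459.3],
    [2, 218, -459.3],
    [2, 218, -459.3],
    [2, 218, -459.3],
    [2, 218, -459.3],
  ],
  turn=[-3, -6, -9, -12, -15, -18, -21, -24, -27, -31, -35, -38, -40, -41.7, -41.7, -41.7, -41.7, -41.7, -41.7, -41.7],
)

```text
time_s: 12.8
ee_pos: [0.4388, 0.2365, 0.1284]
orientation: [[0.0, 0.372, 0.928], [0.0, 0.928, -0.372], [-1.0, 0.0, 0.0]]
force: [-0.4, 0.9, -2.7]
opening: 0.0443
```

```bash
python3 go.py 438.7 236.6 15.5 68.2
```

```text
t 12.8 p [438.8 236.5 128.4] yaw 68.2 q1,q6 13.2 35.1 tilt 0.01 open 44.3 F [-0.4  0.9 -2.7]
xyz [ 1.129e+02  1.000e-01 -2.000e-01] turn -0.0 rows>= 3 target q6 50.1
```

Request:
jog_arm(
  gripper=[1, 1, 1, 1, 1, 1, 1, 1, 1, 1, -1, -1, -1, -1, -1, -1, -1, -1, -1, -1],
  xyz=[
    [30, 0, 0],
    [60, 0, 0],
    [85, 0, 0],
    [100, 0, 0],
    [106, 0, 0],
    [110, 0, 0],
    [112, 0, 0],
    [113, 0, 0],
    [113, 0, 0],
    [113, 0, 0],
    [113, 0, 0],
    [113, 0, 0],
    [113, 0, 0],
    [113, 0, 0],
    [113, 0, 0],
    [105, 0, 0],
    [75, 0, 0],
    [35, 0, 0],
    [0, 0, 0],
    [0, 0, 0],
  ],
  turn=[0, 0, 0, 0, 0, 0, 0, 0, 0, 0, 0, 0, 0, 0, 0, 0, 0, 0, 0, 0],
)

```text
time_s: 14.8
ee_pos: [0.4416, 0.2374, 0.1344]
orientation: [[0.008, 0.371, 0.929], [0.002, 0.929, -0.371], [-1.0, 0.005, 0.007]]
force: [1.3, -0.2, 0.2]
opening: 0.0851
```

```bash
python3 - <<'E'
from workcell import bot
import cv2,numpy as np
for n in ("side","top"):
    d=bot.get_image(n); cv2.imwrite(f"pics/{n}3.png",d["image"]); np.savez(n+"3.npz",**d)
E
python3 go.py 428 23 130 42.2
```

```text
t 14.9 p [439.5 236.9 129.7] yaw 68.2 q1,q6 13.3 35.1 tilt 0.13 open 85.3 F [-0.1  1.2 -0.5]
xyz [  -0.5 -202.9   68.7] turn 26.0 rows>= 5 target q6 50.9
```

View pics/top3.png

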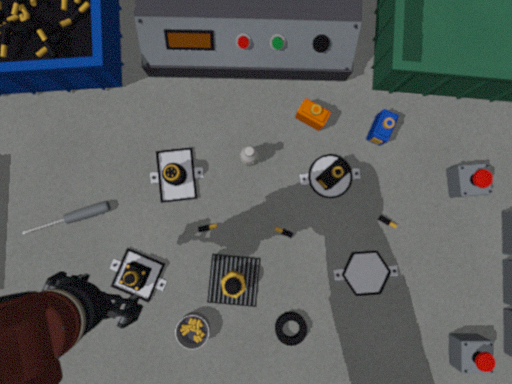

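View pics/side3.png

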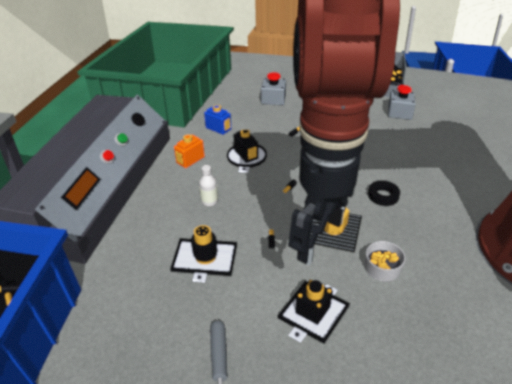

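```bash
python3 - <<'E'
from mast import meas
meas("top3.npz",(("hex",234,283),("sq",136,275)))
E
sed -i 's/load("top0.npz")/load(__import__("sys").argv[1] if len(__import__("sys").argv)>1 else "top0.npz")/' nests.py; python3 nests.py top3.npz | grep -A1 hex
```

```text
hex top [429.1  23.2] med z 0.0711 diam 32.6 refl 
   block [431.9  22.5] mar [428.8  23. ] [48.1 53.7] 42.1 208
sq top [442.4 235.7] med z 0.0717 diam 27.1 refl 
   block [443.2 234. ] mar [441.9 236.1] [46.8 46.7] 67.9 325
hex rect [ 449.7 -273.7] [100.1 109. ] 4.6 circ 449.5 -272.9 56.5 centroid [ 449.7 -273.5] area 8595
```

Request:
jog_arm(
  gripper=[-1, -1, -1, -1, -1, -1, -1, -1, -1, -1, -1, -1, -1, -1],
  xyz=[
    [-2, -40, 14],
    [-2, -80, 28],
    [-2, -120, 42],
    [-2, -160, 56],
    [0, -190, 65],
    [0, -203, 69.5],
    [0, -203, 69.5],
    [0, -203, 69.5],
    [0, -203, 69.5],
    [0, -203, 69.5],
    [0, -203, 69.5],
    [0, -203, 69.5],
    [0, -203, 69.5],
    [0, -203, 69.5],
  ],
  turn=[5, 10, 15, 20, 25, 26, 26, 26, 26, 26, 26, 26, 26, 26],
)

```text
time_s: 16.3
ee_pos: [0.4279, 0.0224, 0.1284]
orientation: [[0.0, 0.741, 0.672], [0.0, 0.672, -0.741], [-1.0, 0.0, -0.0]]
force: [-0.1, -0.3, 0.6]
opening: 0.0858
```

```bash
python3 go.py 428.8 23.1 15 42.1
```

```text
t 16.3 p [427.9  22.4 128.4] yaw 42.2 q1,q6 -14.6 33.2 tilt 0.0 open 85.8 F [-0.1 -0.3  0.6]
xyz [1.134e+02 1.100e+00 1.000e-01] turn 0.1 rows>= 3 target q6 51.0
```

Request:
jog_arm(
  gripper=[-1, -1, -1, -1, -1, -1, -1, 1, 1, 1, 1, 1, 1, 1, 1, 1, 1, 1, 1, 1],
  xyz=[
    [30, 1, 0],
    [60, 1, 0],
    [85, 1, 0],
    [105, 1, 0],
    [113.5, 1, 0],
    [113.5, 1, 0],
    [113.5, 1, 0],
    [113.5, 1, 0],
    [113.5, 1, 0],
    [113.5, 1, 0],
    [113.5, 1, 0],
    [113.5, 1, 0],
    [113.5, 1, 0],
    [113.5, 1, 0],
    [113.5, 1, 0],
    [107, 1, 0],
    [80, 1, 0],
    [50, 1, 0],
    [20, 1, 0],
    [0, 1, 0],
  ],
  turn=[0, 0, 0, 0, 0, 0, 0, 0, 0, 0, 0, 0, 0, 0, 0, 0, 0, 0, 0, 0],
)

```text
time_s: 18.3
ee_pos: [0.4291, 0.0229, 0.1308]
orientation: [[0.002, 0.741, 0.672], [-0.0, 0.672, -0.741], [-1.0, 0.001, 0.001]]
force: [0.9, -0.7, -3.6]
opening: 0.0462
```

```bash
python3 go.py 449.5 -273.7 120 42.2
```

```text
t 18.3 p [429.1  22.9 130.8] yaw 42.2 q1,q6 -14.5 33.3 tilt 0.1 open 46.2 F [ 0.9 -0.7 -3.6]
xyz [  10.9 -184.2  233.4] turn 0.0 rows>= 6 target q6 16.5
```

Request:
jog_arm(
  gripper=[1, 1, 1, 1, 1, 1, 1, 1, 1, 1, 1, 1, 1, 1, 1],
  xyz=[
    [0, -15, 19],
    [0, -40, 51],
    [0, -70, 89],
    [0, -100, 127],
    [0, -130, 165],
    [0, -160, 203],
    [8, -178, 226],
    [10, -184, 233.5],
    [10, -184, 233.5],
    [10, -184, 233.5],
    [10, -184, 233.5],
    [10, -184, 233.5],
    [10, -184, 233.5],
    [10, -184, 233.5],
    [10, -184, 233.5],
  ],
  turn=[0, 0, 0, 0, 0, 0, 0, 0, 0, 0, 0, 0, 0, 0, 0],
)

```text
time_s: 19.8
ee_pos: [0.4493, -0.2733, 0.1185]
orientation: [[0.0, 0.741, 0.672], [-0.0, 0.672, -0.741], [-1.0, 0.0, 0.0]]
force: [0.3, -0.1, -2.8]
opening: 0.0464
```

```bash
python3 go.py 449.5 -273.7 15.5 42.2
```

```text
t 19.8 p [ 449.3 -273.3  118.5] yaw 42.2 q1,q6 -45.6 2.2 tilt 0.01 open 46.4 F [ 0.3 -0.1 -2.8]
xyz [ 1.03e+02 -1.00e-01  4.00e-01] turn 0.0 rows>= 3 target q6 16.5
```

Request:
jog_arm(
  gripper=[1, 1, 1, 1, 1, 1, 1, 1, 1, 1, -1, -1, -1, -1, -1, -1, -1, -1, -1, -1],
  xyz=[
    [30, 0, 0],
    [55, 0, 0],
    [75, 0, 0],
    [90, 0, 0],
    [96, 0, 0],
    [100, 0, 0],
    [102, 0, 0],
    [103, 0, 0],
    [103, 0, 0],
    [103, 0, 0],
    [103, 0, 0],
    [103, 0, 0],
    [103, 0, 0],
    [103, 0, 0],
    [103, 0, 0],
    [98, 0, 0],
    [75, 0, 0],
    [35, 0, 0],
    [0, 0, 0],
    [-10, 0, 0],
  ],
  turn=[0, 0, 0, 0, 0, 0, 0, 0, 0, 0, 0, 0, 0, 0, 0, 0, 0, 0, 0, 0],
)

```text
time_s: 21.8
ee_pos: [0.4507, -0.275, 0.1331]
orientation: [[0.004, 0.741, 0.672], [-0.004, 0.672, -0.741], [-1.0, 0.0, 0.006]]
force: [1.0, -0.9, -0.1]
opening: 0.0851
```

```bash
python3 go.py 661.9 155.5 135 70
```

```text
t 21.8 p [ 450.7 -275.   133.1] yaw 42.2 q1,q6 -45.6 2.2 tilt 0.34 open 85.1 F [ 1.  -0.9 -0.1]
xyz [  -2.8  445.7 -177. ] turn -27.8 rows>= 10 target q6 33.2
```

Request:
jog_arm(
  gripper=[-1, -1, -1, -1, -1, -1, -1, -1, -1, -1, -1, -1, -1, -1, -1, -1, -1, -1, -1],
  xyz=[
    [-5, 30, -12],
    [-8, 75, -30],
    [-8, 120, -48],
    [-8, 165, -66],
    [-8, 210, -84],
    [-8, 255, -102],
    [-8, 300, -120],
    [-8, 345, -137],
    [-8, 390, -155],
    [-3, 425, -169],
    [-3, 445.5, -177],
    [-3, 445.5, -177],
    [-3, 445.5, -177],
    [-3, 445.5, -177],
    [-3, 445.5, -177],
    [-3, 445.5, -177],
    [-3, 445.5, -177],
    [-3, 445.5, -177],
    [-3, 445.5, -177],
  ],
  turn=[-3, -6, -9, -12, -15, -18, -21, -24, -27, -27.8, -27.8, -27.8, -27.8, -27.8, -27.8, -27.8, -27.8, -27.8, -27.8],
)

```text
time_s: 23.7
ee_pos: [0.6603, 0.1567, 0.1315]
orientation: [[0.0, 0.342, 0.94], [0.0, 0.94, -0.342], [-1.0, 0.0, 0.0]]
force: [-0.8, -1.1, -0.0]
opening: 0.0856
```

```bash
python3 go.py 661.9 155.5 15 70;  python3 - <<'E'
from workcell import bot
import cv2,numpy as np
for n in ("top","side"):
    d=bot.get_image(n); cv2.imwrite(f"pics/{n}4.png",d["image"]); np.savez(n+"4.npz",**d)
from mast import meas
meas("top4.npz",(("hex",370,275),))
E
```

```text
t 23.7 p [660.3 156.7 131.5] yaw 70.0 q1,q6 2.3 22.3 tilt 0.01 open 85.6 F [-0.8 -1.1 -0. ]
xyz [116.5  -0.6   1.9] turn -0.0 rows>= 3 target q6 33.2
hex top [ 450.3 -269. ] med z 0.0707 diam 33.3 refl 
   block [ 452.3 -265. ] mar [ 449.2 -271.4] [50.7 49.6] 0.1 191
```

View pics/side4.png

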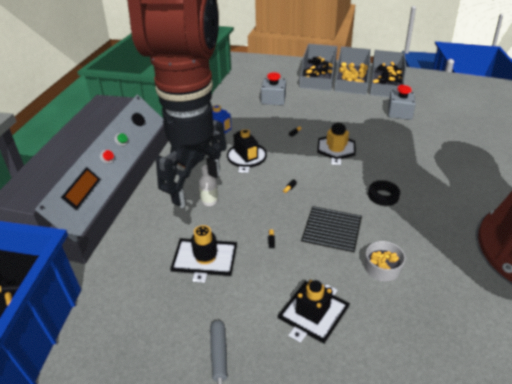

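Request:
jog_arm(
  gripper=[-1, -1, -1, -1, -1, -1, -1, 1, 1, 1, 1, 1, 1, 1, 1, 1, 1, 1, 1, 1],
  xyz=[
    [30, -0.5, 2],
    [60, -0.5, 2],
    [85, -0.5, 2],
    [105, -0.5, 2],
    [116.5, -0.5, 2],
    [116.5, -0.5, 2],
    [116.5, -0.5, 2],
    [116.5, -0.5, 2],
    [116.5, -0.5, 2],
    [116.5, -0.5, 2],
    [116.5, -0.5, 2],
    [116.5, -0.5, 2],
    [116.5, -0.5, 2],
    [116.5, -0.5, 2],
    [116.5, -0.5, 2],
    [110, -0.5, 2],
    [85, -0.5, 2],
    [50, -0.5, 2],
    [15, -0.5, 2],
    [-5, -0.5, 2],
  ],
  turn=[0, 0, 0, 0, 0, 0, 0, 0, 0, 0, 0, 0, 0, 0, 0, 0, 0, 0, 0, 0],
)

```text
time_s: 25.8
ee_pos: [0.663, 0.1558, 0.1403]
orientation: [[0.004, 0.342, 0.94], [0.0, 0.94, -0.342], [-1.0, 0.001, 0.003]]
force: [0.5, 0.1, -1.7]
opening: 0.0454
```

```bash
python3 go.py 428 23 120 70
```

```text
t 25.8 p [663.  155.8 140.3] yaw 70.0 q1,q6 2.2 22.2 tilt 0.21 open 45.4 F [ 0.5  0.1 -1.7]
xyz [  19.4 -205.1 -175.6] turn 0.0 rows>= 6 target q6 23.1
```

Request:
jog_arm(
  gripper=[1, 1, 1, 1, 1, 1, 1, 1, 1, 1, 1, 1, 1, 1, 1],
  xyz=[
    [3, -15, -13],
    [3, -40, -34],
    [3, -70, -60],
    [3, -100, -86],
    [3, -130, -111],
    [5, -160, -137],
    [15, -185, -158],
    [20, -200, -171],
    [20, -205, -175.5],
    [20, -205, -175.5],
    [20, -205, -175.5],
    [20, -205, -175.5],
    [20, -205, -175.5],
    [20, -205, -175.5],
    [20, -205, -175.5],
  ],
  turn=[0, 0, 0, 0, 0, 0, 0, 0, 0, 0, 0, 0, 0, 0, 0],
)

```text
time_s: 27.3
ee_pos: [0.4271, 0.0232, 0.1163]
orientation: [[-0.0, 0.342, 0.94], [0.0, 0.94, -0.342], [-1.0, 0.0, -0.0]]
force: [1.1, -0.1, -0.7]
opening: 0.0457
```

```bash
python3 go.py 428 23 15.5 70
```

```text
t 27.3 p [427.1  23.2 116.3] yaw 70.0 q1,q6 -14.5 5.4 tilt 0.02 open 45.7 F [ 1.1 -0.1 -0.7]
xyz [1.008e+02 1.000e-01 9.000e-01] turn 0.0 rows>= 3 target q6 23.1
```

Request:
jog_arm(
  gripper=[1, 1, 1, 1, 1, 1, 1, 1, 1, 1, -1, -1, -1, -1, -1, -1, -1, -1, -1, -1],
  xyz=[
    [30, 0, 1],
    [55, 0, 1],
    [75, 0, 1],
    [90, 0, 1],
    [95, 0, 1],
    [98, 0, 1],
    [100, 0, 1],
    [101, 0, 1],
    [101, 0, 1],
    [101, 0, 1],
    [101, 0, 1],
    [101, 0, 1],
    [101, 0, 1],
    [101, 0, 1],
    [101, 0, 1],
    [97, 0, 1],
    [75, 0, 1],
    [35, 0, 1],
    [0, 0, 1],
    [-20, 0, 1],
  ],
  turn=[0, 0, 0, 0, 0, 0, 0, 0, 0, 0, 0, 0, 0, 0, 0, 0, 0, 0, 0, 0],
)

```text
time_s: 29.3
ee_pos: [0.4289, 0.0225, 0.1397]
orientation: [[0.003, 0.342, 0.94], [-0.001, 0.94, -0.342], [-1.0, 0.0, 0.003]]
force: [-0.4, 0.5, 0.4]
opening: 0.0855
```

```bash
python3 go.py 669 -191.6 135 42.1
```

```text
t 29.3 p [428.9  22.5 139.7] yaw 70.0 q1,q6 -14.6 5.4 tilt 0.19 open 85.5 F [-0.4  0.5  0.4]
xyz [   5.6 -119.1  298.8] turn 27.9 rows>= 7 target q6 31.9
```

Request:
jog_arm(
  gripper=[-1, -1, -1, -1, -1, -1, -1, -1, -1, -1, -1, -1, -1, -1, -1, -1, -1],
  xyz=[
    [0, -10, 25],
    [0, -25, 63],
    [0, -42, 105],
    [0, -58, 145],
    [0, -74, 185],
    [0, -90, 225],
    [3, -106, 265],
    [6, -116, 290],
    [6, -119, 299],
    [6, -119, 299],
    [6, -119, 299],
    [6, -119, 299],
    [6, -119, 299],
    [6, -119, 299],
    [6, -119, 299],
    [6, -119, 299],
    [6, -119, 299],
  ],
  turn=[4, 8, 12, 16, 20, 24, 28, 28, 28, 28, 28, 28, 28, 28, 28, 28, 28],
)

```text
time_s: 31.0
ee_pos: [0.6682, -0.1913, 0.1304]
orientation: [[0.0, 0.743, 0.669], [0.0, 0.669, -0.743], [-1.0, 0.0, 0.0]]
force: [0.3, -0.0, 0.1]
opening: 0.0857
```

```bash
python3 go.py 669 -191.6 15 42.1
```

```text
t 31.0 p [ 668.2 -191.3  130.4] yaw 42.0 q1,q6 -26.7 21.3 tilt 0.0 open 85.7 F [ 0.3 -0.   0.1]
xyz [115.4   0.4   0.7] turn -0.1 rows>= 3 target q6 31.9
```

Request:
jog_arm(
  gripper=[-1, -1, -1, -1, -1, -1, -1, 1, 1, 1, 1, 1, 1, 1, 1, 1, 1, 1, 1, 1],
  xyz=[
    [30, 0.5, 0.5],
    [60, 0.5, 0.5],
    [85, 0.5, 0.5],
    [105, 0.5, 0.5],
    [115.5, 0.5, 0.5],
    [115.5, 0.5, 0.5],
    [115.5, 0.5, 0.5],
    [115.5, 0.5, 0.5],
    [115.5, 0.5, 0.5],
    [115.5, 0.5, 0.5],
    [115.5, 0.5, 0.5],
    [115.5, 0.5, 0.5],
    [115.5, 0.5, 0.5],
    [115.5, 0.5, 0.5],
    [115.5, 0.5, 0.5],
    [115.5, 0.5, 0.5],
    [110, 0.5, 0.5],
    [80, 0.5, 0.5],
    [45, 0.5, 0.5],
    [10, 0.5, 0.5],
  ],
  turn=[0, 0, 0, 0, 0, 0, 0, 0, 0, 0, 0, 0, 0, 0, 0, 0, 0, 0, 0, 0],
)

```text
time_s: 33.0
ee_pos: [0.6683, -0.1909, 0.1208]
orientation: [[-0.001, 0.743, 0.669], [0.001, 0.669, -0.743], [-1.0, -0.0, -0.002]]
force: [0.9, -0.8, -2.4]
opening: 0.0367
```

```bash
python3 go.py 664.4 157 150 97.3;  python3 - <<'E'
from workcell import bot
import cv2,numpy as np
d=bot.get_image("side"); cv2.imwrite("pics/g5.png",cv2.resize(d["image"][60:264,160:420],None,fx=2.5,fy=2.5))
E
```

```text
t 33.0 p [ 668.3 -190.9  120.8] yaw 42.0 q1,q6 -26.7 21.3 tilt 0.1 open 36.7 F [ 0.9 -0.8 -2.4]
xyz [ -28.8  230.  -261.2] turn -55.3 rows>= 7 target q6 6.0
```

View pics/g5.png

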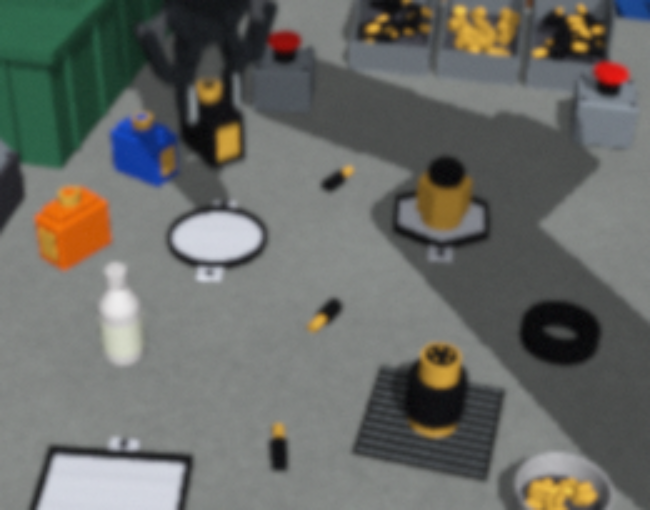

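Request:
jog_arm(
  gripper=[1, 1, 1, 1, 1, 1, 1, 1, 1, 1, 1, 1, 1, 1, 1, 1, 1, 1, 1, 1],
  xyz=[
    [-20, 5, -15],
    [-32, 12, -45],
    [-35, 24, -85],
    [-35, 36, -125],
    [-35, 48, -165],
    [-35, 60, -193],
    [-35, 90, -206],
    [-35, 125, -220],
    [-35, 160, -233],
    [-33, 195, -247],
    [-30, 220, -257],
    [-29, 230, -261],
    [-29, 230, -261],
    [-29, 230, -261],
    [-29, 230, -261],
    [-29, 230, -261],
    [-29, 230, -261],
    [-29, 230, -261],
    [-29, 230, -261],
    [-29, 230, -261],
  ],
  turn=[-4, -8, -12, -16, -20, -24, -28, -32, -36, -40, -44, -48, -52, -55.3, -55.3, -55.3, -55.3, -55.3, -55.3, -55.3],
)

```text
time_s: 35.05
ee_pos: [0.6652, 0.1564, 0.1494]
orientation: [[0.0, -0.127, 0.992], [0.0, 0.992, 0.127], [-1.0, 0.0, 0.0]]
force: [-0.8, -0.5, -3.2]
opening: 0.0368
```

```bash
python3 go.py 664.4 157 15.5 97.3
```

```text
t 35.0 p [665.2 156.4 149.4] yaw 97.3 q1,q6 2.3 -5.0 tilt 0.01 open 36.8 F [-0.8 -0.5 -3.2]
xyz [133.9   0.7  -0.7] turn -0.0 rows>= 3 target q6 6.0
```

Request:
jog_arm(
  gripper=[1, 1, 1, 1, 1, 1, 1, 1, 1, 1, 1, -1, -1, -1, -1, -1, -1, -1, -1, -1],
  xyz=[
    [30, 0.5, -0.5],
    [60, 0.5, -0.5],
    [90, 0.5, -0.5],
    [110, 0.5, -0.5],
    [122, 0.5, -0.5],
    [128, 0.5, -0.5],
    [131, 0.5, -0.5],
    [133, 0.5, -0.5],
    [134, 0.5, -0.5],
    [134, 0.5, -0.5],
    [134, 0.5, -0.5],
    [134, 0.5, -0.5],
    [134, 0.5, -0.5],
    [134, 0.5, -0.5],
    [134, 0.5, -0.5],
    [134, 0.5, -0.5],
    [129, 0.5, -0.5],
    [100, 0.5, -0.5],
    [60, 0.5, -0.5],
    [15, 0.5, -0.5],
  ],
  turn=[0, 0, 0, 0, 0, 0, 0, 0, 0, 0, 0, 0, 0, 0, 0, 0, 0, 0, 0, 0],
)

```text
time_s: 37.05
ee_pos: [0.6637, 0.1569, 0.135]
orientation: [[-0.002, -0.127, 0.992], [0.0, 0.992, 0.127], [-1.0, 0.0, -0.002]]
force: [0.4, 0.3, 0.5]
opening: 0.0853
```

```bash
python3 go.py 428 23 130 70;  python3 - <<'E'
from workcell import bot
import cv2,numpy as np
for n in ("top","side"):
    d=bot.get_image(n); cv2.imwrite(f"pics/{n}6.png",d["image"]); np.savez(n+"6.npz",**d)
from mast import meas
meas("top6.npz",(("rect",177,175),("round",234,283)))
E
python3 nests.py top6.npz | grep  round
```

```text
t 37.0 p [663.7 156.9 135. ] yaw 97.3 q1,q6 2.3 -5.0 tilt 0.11 open 85.3 F [0.4 0.3 0.5]
xyz [   5.4 -102.8 -250.8] turn 27.3 rows>= 6 target q6 23.1
rect top [665.4 155.1] med z 0.0725 diam 21.2 refl 
   block [652.8 150.4] mar [664.8 155.1] [61.2 38.2] 7.9 158
round top [429.5  22.9] med z 0.0726 diam 32.6 refl 
   block [432.8  22.7] mar [429.6  23.3] [45.9 46.4] 0.7 208
round rect [ 675.2 -215. ] [98.8 50.9] 18.6 circ 669.2 -197.1 49.8 centroid [ 673.8 -211.4] area 3998
```

View pics/top6.png

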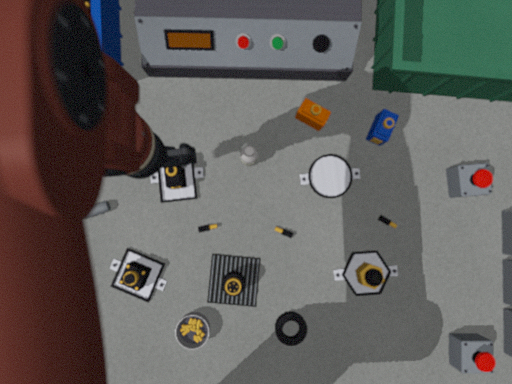

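Request:
jog_arm(
  gripper=[-1, -1, -1, -1, -1, -1, -1, -1, -1, -1, -1, -1, -1, -1, -1, -1],
  xyz=[
    [-3, -10, -25],
    [-3, -26, -63],
    [-3, -43, -105],
    [-3, -60, -147],
    [-3, -77, -188],
    [0, -92, -225],
    [4, -102, -245],
    [5, -103, -250],
    [5, -103, -250],
    [5, -103, -250],
    [5, -103, -250],
    [5, -103, -250],
    [5, -103, -250],
    [5, -103, -250],
    [5, -103, -250],
    [5, -103, -250],
  ],
  turn=[4, 8, 12, 16, 20, 24, 27, 27, 27, 27, 27, 27, 27, 27, 27, 27],
)

```text
time_s: 38.75
ee_pos: [0.4298, 0.023, 0.1294]
orientation: [[-0.0, 0.337, 0.942], [0.0, 0.942, -0.337], [-1.0, 0.0, -0.0]]
force: [-0.1, -0.7, 0.1]
opening: 0.0855
```

```bash
python3 go.py 428.9 23 15 70
```

```text
t 38.8 p [429.8  23.  129.4] yaw 70.3 q1,q6 -14.5 5.2 tilt 0.01 open 85.5 F [-0.1 -0.7  0.1]
xyz [114.4  -0.3  -0.8] turn 0.3 rows>= 3 target q6 23.1
```

Request:
jog_arm(
  gripper=[-1, -1, -1, -1, -1, -1, -1, 1, 1, 1, 1, 1, 1, 1, 1, 1, 1, 1, 1, 1],
  xyz=[
    [30, 0, -0.5],
    [60, 0, -0.5],
    [85, 0, -0.5],
    [105, 0, -0.5],
    [114.5, 0, -0.5],
    [114.5, 0, -0.5],
    [114.5, 0, -0.5],
    [114.5, 0, -0.5],
    [114.5, 0, -0.5],
    [114.5, 0, -0.5],
    [114.5, 0, -0.5],
    [114.5, 0, -0.5],
    [114.5, 0, -0.5],
    [114.5, 0, -0.5],
    [114.5, 0, -0.5],
    [108, 0, -0.5],
    [80, 0, -0.5],
    [45, 0, -0.5],
    [10, 0, -0.5],
    [-10, 0, -0.5],
  ],
  turn=[0, 0, 0, 0, 0, 0, 0, 0, 0, 0, 0, 0, 0, 0, 0, 0, 0, 0, 0, 0],
)

```text
time_s: 40.75
ee_pos: [0.4301, 0.0229, 0.1426]
orientation: [[0.003, 0.337, 0.942], [-0.001, 0.942, -0.337], [-1.0, 0.0, 0.003]]
force: [-0.3, -0.7, -1.8]
opening: 0.0457
```

```bash
python3 go.py 667.2 -191.7 135 42
```

```text
t 40.8 p [430.1  22.9 142.6] yaw 70.3 q1,q6 -14.5 5.2 tilt 0.17 open 45.7 F [-0.3 -0.7 -1.8]
xyz [   8.4 -122.2  295.5] turn 28.3 rows>= 7 target q6 32.0
```

Request:
jog_arm(
  gripper=[1, 1, 1, 1, 1, 1, 1, 1, 1, 1, 1, 1, 1, 1, 1, 1, 1],
  xyz=[
    [0, -8, 20],
    [0, -22, 53],
    [0, -38, 92],
    [0, -54, 131],
    [0, -70, 170],
    [0, -87, 210],
    [0, -103, 248],
    [5, -117, 283],
    [8, -122, 295],
    [8, -122, 295],
    [8, -122, 295],
    [8, -122, 295],
    [8, -122, 295],
    [8, -122, 295],
    [8, -122, 295],
    [8, -122, 295],
    [8, -122, 295],
  ],
  turn=[4, 8, 12, 16, 20, 24, 28, 28, 28, 28, 28, 28, 28, 28, 28, 28, 28],
)

```text
time_s: 42.45
ee_pos: [0.6659, -0.1911, 0.1315]
orientation: [[0.0, 0.74, 0.673], [0.0, 0.673, -0.74], [-1.0, 0.0, 0.0]]
force: [-0.7, 0.6, -1.7]
opening: 0.0459
```

```bash
python3 go.py 667.2 -191.7 15.5 42
```

```text
t 42.5 p [ 665.9 -191.1  131.5] yaw 42.3 q1,q6 -26.8 20.9 tilt 0.0 open 45.9 F [-0.7  0.6 -1.7]
xyz [116.    0.6   1.3] turn 0.3 rows>= 3 target q6 32.0
```

Request:
jog_arm(
  gripper=[1, 1, 1, 1, 1, 1, 1, 1, 1, 1, 1, -1, -1, -1, -1, -1, -1, -1, -1, -1],
  xyz=[
    [30, 0.5, 1],
    [55, 0.5, 1],
    [80, 0.5, 1],
    [97, 0.5, 1],
    [106, 0.5, 1],
    [111, 0.5, 1],
    [114, 0.5, 1],
    [115, 0.5, 1],
    [116, 0.5, 1],
    [116, 0.5, 1],
    [116, 0.5, 1],
    [116, 0.5, 1],
    [116, 0.5, 1],
    [116, 0.5, 1],
    [116, 0.5, 1],
    [116, 0.5, 1],
    [111, 0.5, 1],
    [85, 0.5, 1],
    [45, 0.5, 1],
    [0, 0.5, 1],
  ],
  turn=[0, 0, 0, 0, 0, 0, 0, 0, 0, 0, 0, 0, 0, 0, 0, 0, 0, 0, 0, 0],
)

```text
time_s: 44.45
ee_pos: [0.6661, -0.1911, 0.1318]
orientation: [[-0.002, 0.74, 0.673], [0.001, 0.673, -0.74], [-1.0, -0.001, -0.002]]
force: [1.1, 0.6, 0.4]
opening: 0.0854
```

```bash
python3 go.py 430 0 220 42.3
```

```text
t 44.5 p [ 666.1 -191.1  131.8] yaw 42.3 q1,q6 -26.8 20.9 tilt 0.13 open 85.4 F [1.1 0.6 0.4]
xyz [ -87.5  -46.  -300.4] turn 0.0 rows>= 7 target q6 47.7
```

Retreat over the empty mat for a clear final look.

Request:
jog_arm(
  gripper=[-1, -1, -1, -1, -1, -1, -1, -1, -1, -1, -1, -1, -1, -1],
  xyz=[
    [-40, 0, -5],
    [-85, 0, -20],
    [-90, -8, -60],
    [-90, -16, -100],
    [-90, -24, -145],
    [-90, -30, -190],
    [-90, -38, -235],
    [-90, -44, -280],
    [-90, -46, -300],
    [-90, -46, -300],
    [-90, -46, -300],
    [-90, -46, -300],
    [-90, -46, -300],
    [-90, -46, -300],
  ],
  turn=[0, 0, 0, 0, 0, 0, 0, 0, 0, 0, 0, 0, 0, 0],
)

```text
time_s: 45.85
ee_pos: [0.4313, -0.0011, 0.2211]
orientation: [[-0.001, 0.74, 0.673], [0.0, 0.673, -0.74], [-1.0, -0.0, -0.001]]
force: [-0.2, 0.3, -1.2]
opening: 0.0857
```

```bash
python3 - <<'E'
from workcell import bot
import cv2,numpy as np
for n in ("top","side"):
    d=bot.get_image(n); cv2.imwrite(f"pics/{n}7.png",d["image"]); np.savez(n+"7.npz",**d)
from mast import meas
meas("top7.npz",(("rect",177,175),("round",332,175),("sq",136,275),("hex",370,275)))
from h import *
a=load("top0.npz");b=load("top7.npz")
for d in(a,b):
    W=cloud(d)[130:180,225:275].reshape(-1,3); T=W[(W[:,2]>.07)&(W[:,2]<.11)]; print("oil",T.mean(0).round(4),len(T))
E
python3 nests.py top7.npz | grep ^[a-z]
```

```text
rect top [666.3 155.5] med z 0.073 diam 21.9 refl 
   block [664.3 152.7] mar [665.8 155.4] [63.8 38.2] 8.2 221
round top [ 666.1 -189.5] med z 0.0728 diam 32.2 refl 
   block [ 664.1 -185.6] mar [ 666.1 -189.6] [48.1 44.8] 64.3 184
sq top [442.8 235.4] med z 0.0718 diam 27.0 refl 
   block [443.4 234. ] mar [442.2 236.2] [46.5 47.2] 68.0 328
hex top [ 449.6 -269.3] med z 0.0715 diam 33.1 refl 
   block [ 452.1 -265.3] mar [ 449.2 -271.4] [50.7 49.6] 0.1 188
oil [ 0.7047 -0.0056  0.0878] 106
oil [ 0.7048 -0.0055  0.0891] 97
rect rect [664.3 157. ] [117.6  83.8] 7.0 circ 664.1 156.6 70.0 centroid [664.4 156.9] area 9738
round rect [ 667.6 -191.6] [100.3  98.4] 4.6 circ 667.1 -191.9 51.3 centroid [ 667.3 -191.7] area 7939
square rect [439.4 236.4] [93.3 94.1] 68.3 circ 439.4 236.3 64.2 centroid [439.4 236.3] area 8709
hex rect [ 450.2 -274. ] [ 99.2 108.4] 4.8 circ 450.0 -272.7 56.0 centroid [ 450.5 -273.8] area 8420
```

View pics/top7.png

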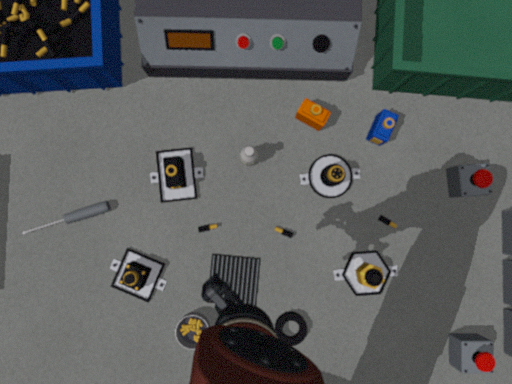

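View pics/side7.png

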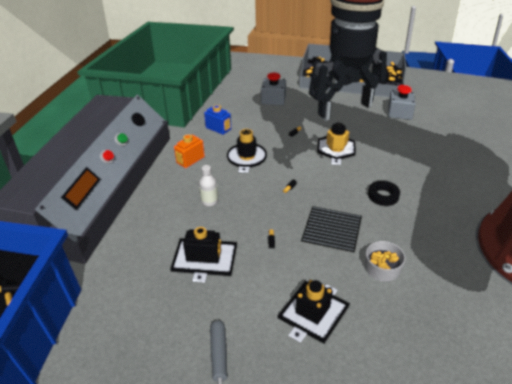

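```bash
python3 -c "
from workcell import bot
print(bot.sign_off())"
```

```text
the job is handed in; nothing more can be done
None
```

All four masters now stand upright and released in the nests of their own outline, and I handed the job in at about 46 s of the 144 s allowed. I made two swaps over the mat: hexagonal with square, then round with rectangular. No grasp or placing had to be redone.

These are the last measurements from the top camera, taken with the arm clear of everything:

| Master | Offset from nest centre (limit 12 mm) | Angle to nest (limit 15°) |
|---|---|---|
| Rectangular | about 2 mm | about 1° |
| Round | about 2 mm | not required |
| Square | about 3 mm | under 1° |
| Hexagonal | about 3–5 mm | not required |

- **Standing:** the tops measure 71–73 mm above the bench where 73 mm is expected, so each one is on its nest floor. The side view shows all four upright.
- **Oil bottle:** it has not moved, to within about 0.2 mm.
- **Disagreement:** the hexagonal master's cap and block gave y values 2 mm apart, and the square one's placing read about 3 mm from the position I commanded. Both are within about the calibration error and well inside the limits.

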